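Press the sleeve home, then hold the guard open at the index

ROBOT

A 7-joint arm with a two-finger parallel gripper is mounted at the origin on a cart in front of the work surface, level with it; the furniture and walls round the work are solid. World frame = base frame: x ahead of the robot, y to its left, z up, the work surface at z = 0. Lengths are in m, angles in rad, forces in N, time in s.
With the tool pointing down it reaches from about 0.425 to 0.95 m from the base axis. Payload 4.7 kg.
Tool frame: the origin (TCP) lies on the centre line of the jaws, within the pads' length; the fingertips stand 8 mm ahead of it and the grasp point (between the pads) lies 11 mm behind it; z points along the fingers, y is the direction in which the jaws open and shut (so a half turn about z gives the same grasp; the last joint's range is limited). The gripper opens to 87 mm and grips with 3 to 60 N. Pads are 19 mm wide; open, the fingers measure 117 mm over their backs; the gripper's body (75 mm by 190 mm) begins 51 mm behind the grasp point.
Start: joints at [-1.157, 0.469, -0.049, 1.532, 0.024, 1.141, -0.082], TCP at [0.289, 0.61, 0.203] pointing down, gripper open.
Joint ranges: [-2.59, 2.59], [-0.33, 1.99], [-1.39, 1.29], [0.1, 2.45], [-1.04, 4.18], [0.21, 1.99], [-2.66, 2.66]. Speed limits (rad/s): [2.57, 2.57, 3.14, 3.14, 3.14, 3.14, 3.14].

INTERFACE

Orientations are given as a 3x3 rotation matrix whose columns are the frame's x, y, z axes.
In Python, from plant import env gives the robot as it stands.
- The arm moves only by the tool step_arm, never from a script. Its argument "rows" is a list of rows, each a list of 7 numbers: the gripper command: -1 is fully open, 1 is shut, values between are in proportion, then the shift along the world's x, y, z in cm, then the turn, a rotation vector about the world's x, y, z in rad. In form: [[gripper, x, y, z, rx, ry, rz], ...]. A call has exactly 5 rows; each row shifts and turns the commanded pose from where the row before left it; what a row does not reach is not made up. A row lasts 1/8 s, in which the tool goes at most 62.5 mm and 10.7 degrees, less where a joint would pass 70% of its speed; a pose out of reach is approached as far as the arm can. A call with a gripper value outside its range is refused whole. The fingers move at their own pace and stop on an object; "squeeze" is the grip in N (left out, the last holds). Time passes only in rows, so rows that do not move let the fingers close, or fill a call up. It gives the time, the measured TCP pose, the force and the opening at its end, in the units of the state.
- env.state(): the state, without advancing time (a new reading comes with each control period).
- env.grab_frame(name): name is "side" or "top"; returns the picture (400x640x3 uint8, red, green, blue); there is no depth.
- env.camera_info(name): a dict with "intrinsics" (3x3 intrinsics, pixels), "D" ([k1, k2, p1, p2, k3] as OpenCV has them; the pictures are not rectified), "world_to_cam" (4x4, takes a point from world to camera coordinates). Camera axes: x right, y down, z forward; pixel columns grow to the right and rows downward; lengths in m; the calibration is good to about 2 mm. A picture is of the moment at which its call begins. camera_info takes no time and is no camera call.
- env.finish_job(): hands the job in, once; it reports no verdict.
The state is a dict: "t": time; "joints": joint angles; "joint_velocities": joint speeds; "joint_efforts": joint torques, N m; "tcp_pos": TCP position; "tool_rot": TCP orientation; "wrist_force": force on the tool from outside, world axes, zero at the start; "ft_torque": the same for the moment, N m; "grip_width": opening from 0.0 (shut) to 1.0 (fully open).
Only numpy, scipy, OpenCV 4.12 (cv2) and the standard library are available. Lean on these libraries where they do the work, as an engineer would, in place of code of your own. Each camera call takes 0.05 s, during which the arm holds its last target.

TASK

With the guard of the small bench press shut, pull the sprung lever once all the way to its stop so that the ram pushes the steel sleeve home, and ease the lever slowly back to rest without letting it snap. Then take the guard by its black handle bar, swing it up until its side edge lines up with the dark index arm beside it, and finish while still holding the bar so that the guard stays at that angle: do not let go. Leave the index arm where it is set and the other things on the bench where they lie.

Things in the scene. Friction and masses are not known exactly. Their poses are not given: they have to be found in the camera images.
- press: Fixed bench press. Origin: centre of its base plate's underside (220 x 380 x 12 mm). Front faces its -x, left is +y. Mid-bench, any small yaw. Right: grey housing 80 x 100 mm centred at x 0, y -130 mm, top z 122 mm, lever on its front. Left: open box, y -30 to 170 mm, walls to z 78 mm, under the guard. At y 196 mm a thin graduated quadrant up to z 190 mm.
- lever_pivot (a point): Point on the lever's hinge axis in the plane (across the axis) of lever_grip; in the press frame at x -100, y -130, z 90 mm. The axis is parallel to the press's x.
- lever_grip (a point): Centre of the lever's round black grip, 22 mm diameter, 66 mm long, parallel to the press's x, 140 mm from the lever's axis. Its -x end is free; the steel shank is 39 to 53 mm to the +x side of this point. Clear by 60 mm on both y sides. The grip revolves freely on its spindle, so a gripper can keep pointing down while the lever swings.
- lever (a joint): Lever angle q, rad: 0 at rest, 0.95 at its stop (full stroke: over 0.88; at rest: under 0.06). Grows as the grip goes to the press's -y and down: grip at y = -130 - 140 sin(0.35+q), z = 90 + 140 cos(0.35+q) mm in the press frame. Spring force at the grip 2.3 N at rest, 8 N at the stop. Let go it snaps back; over 1.5 rad/s is too fast; releasing below 0.1 rad is harmless.
- sleeve: Loose steel sleeve, 35 mm diameter, 106 mm long along its y, origin under its middle. Lies along the press's y in the nest under the guard. A full stroke moves the ram 24 mm to the press's +y and pushes the sleeve from about y 37 to y 57 mm (press frame); home is beyond 53 mm. It need not be touched.
- guard_hinge (a point): Middle of the guard's hinge axis, at the back of the box: in the press frame at x 65, y 70, z 85 mm. The axis is parallel to the press's y.
- guard (a joint): Guard angle, rad: 0 shut (level, reaching from the hinge to the press's -x), grows as its front edge rises; falls shut when let go. The guard is a clear window in an alloy frame, 115 mm from hinge to front edge, 200 mm wide, 0.28 kg.
- guard_bar: Guard's black round handle bar, 16 mm diameter, 94 mm long, parallel to the press's y, between two arms 98 mm apart; 47 mm free to the guard's front edge. Origin: its middle, at x = 65 - 170 cos q, y = 70, z = 85 + 170 sin q mm in the press frame for guard angle q. Revolves freely on its spindle, so a gripper can keep pointing down; its own turn means nothing.
- guard_edge (a point): Front left corner of the guard, 115 mm from the hinge axis; its x axis lies along the guard's side edge.
- index (a joint): Angle of the index arm, rad, measured like the guard's (0 level, growing upward); set between 0.55 and 1.05 and clamped there by stiff friction. The guard is at the mark when the two angles agree.
- index_pin (a point): Centre of the round pin (14 mm diameter) at the tip of the dark flat index arm, 115 mm from the hinge axis, 12 mm to the left of the guard's left edge; its x axis lies along the arm. With the guard at the mark the guard's front left corner stands beside this pin.
- coupling: Bystander: blackened hose coupling, 105 mm long along its y, 54 mm wide, 49 mm high, lying in front of the press; origin under its middle.
- barb: Bystander: small steel barbed coupler, 68 mm long along its y, 31 mm wide, 27 mm high, lying in front of the press; origin under its middle.
- arbor: Bystander: stepped steel arbor, 43 mm diameter, 98 mm high, standing behind the press; origin under its middle.
- brass_tee: Bystander: brass tee, 101 mm long along its y, 55 mm high, left of the press; origin under its middle.
- shim_cassette: Bystander: flat black and white cassette, 68 x 128 x 24 mm, at the left of the bench; origin under its middle.

How it is judged:
On the way, in this order (a step that is already met when the one before it is completed fails the run):
1. the lever is pulled to its stop with the guard shut (value of joint lever above 0.88 rad and value of joint guard below 0.1 rad), for 0.1 s.
2. the lever is back at rest and the sleeve is home (value of joint lever below 0.06 rad and y of sleeve in the frame of press above 0.053 m), for 0.2 s.
At the end, for the whole second after the job is handed in: The guard stands still within 0.07 rad (4 degrees) of the index arm, held by the fingers on its handle bar; the lever is at rest (under 0.06 rad) and the sleeve is home (beyond y 53 mm in the press) (all of step 2 and angle between the x axis of guard_edge and the x axis of index_pin, either way round below 0.07 rad and value of joint guard above 0.45 rad and velocity of joint guard between -0.05 and 0.05 rad/s and contact force between the fingers and guard_bar above 0.3 N); the arm keeps its last pose, push and grip.
It fails at once if the lever snaps back (faster than 1.5 rad/s) (velocity of joint lever below -1.5 rad/s).
It fails at once if the lever is off its rest while the guard is open (value of joint each of guard, lever above 0.15 rad).
It fails at once if the index arm is shifted by more than 6 mm (distance of index_pin from where it was at the start of the episode above 0.006 m).
It fails at once if a bystander is shifted by more than 30 mm (distance of any of coupling, barb, arbor, brass_tee, shim_cassette from where it was at the start of the episode above 0.03 m).
It also fails if it takes over 58 s, if anything falls off the work surface, if the arm or the gripper's body presses on something with over 40 N, if the wrist force passes 120 N, or if a joint passes its speed limit or range.

## Working session

There is one attempt and no reset: what is moved stays moved. The work goes in short steps, Python scripts to look and compute and a tool call to move; the robot and the scene stay as the last step left them, time stands still between calls to the robot, and variables do not carry over. Pictures are saved under pics/ and viewed, and the job is handed in when it is done.

Besides the shell and the picture viewer there is one more tool, called after "Call:" as name(argument=value, ...) on one line, values as JSON. step_arm: Moves the arm, as the interface text tells. Its arguments: {"type":"object","properties":{"rows":{"type":"array"},"squeeze":{"type":"number"}},"required":["rows"]}

```bash
ls; mkdir -p pics
python3 - <<'E'
from plant import env
import cv2
s=env.state(); print(s['t'],s['tcp_pos'],s['tool_rot'],s['wrist_force'],s['grip_width'])
for n in('side','top'):
    im=env.grab_frame(n); cv2.imwrite(f'pics/{n}0.png',im[:,:,::-1])
    c=env.camera_info(n); print(n,c)
E
```

```text
pics
0.0 [0.28891898 0.60931287 0.20237565] [[-9.03582229e-01  4.28413976e-01 -7.88016769e-04]
 [ 4.28414694e-01  9.03580358e-01 -1.84048764e-03]
 [-7.64541548e-05 -2.00062989e-03 -9.99997996e-01]] [-0.58235952 -0.6051539  -0.62488955] 1.0017360974765068
side {'intrinsics': array([[412.4478348 ,   0.        , 320.15933208],
       [  0.        , 412.4478348 , 199.28044773],
       [  0.        ,   0.        ,   1.        ]]), 'D': array([-0.0297036,  0.       ,  0.       ,  0.       ,  0.       ]), 'world_to_cam': array([[-0.97729333, -0.2114706 ,  0.01333913,  0.61614537],
       [-0.1335924 ,  0.56607467, -0.81345715,  0.12892168],
       [ 0.16447132, -0.79676826, -0.58147186,  1.16182491],
       [ 0.        ,  0.        ,  0.        ,  1.        ]])}
top {'intrinsics': array([[474.99545315,   0.        , 315.99190434],
       [  0.        , 474.99545315, 202.2162224 ],
       [  0.        ,   0.        ,   1.        ]]), 'D': array([-0.09906322,  0.        ,  0.        ,  0.        ,  0.        ]), 'world_to_cam': array([[ 0.32679536, -0.94509136,  0.00266603, -0.05505762],
       [-0.80643518, -0.28031932, -0.52065667,  0.60238879],
       [ 0.49281547,  0.16799821, -0.85376198,  1.42008648],
       [ 0.        ,  0.        ,  0.        ,  1.        ]])}
```

View pics/side0.png

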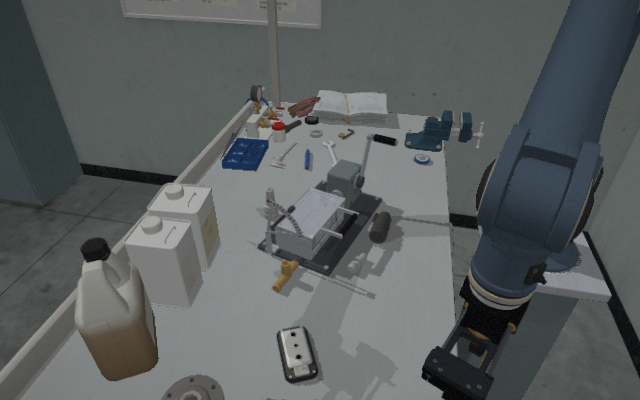

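View pics/top0.png

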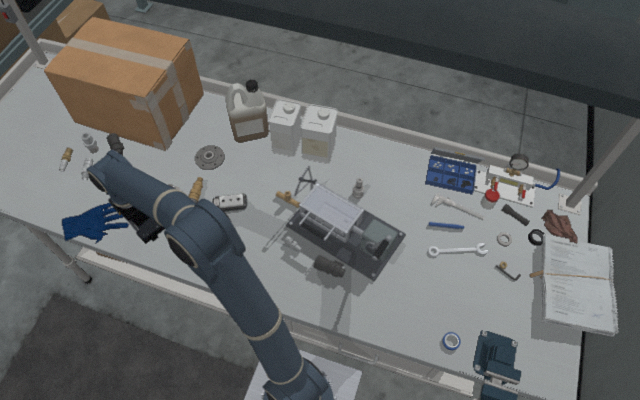

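The side view shows the press at around (325,220), with the black lever grip near (383,139). In the top view the plate is at around (345,240). I'll zoom in on both.

Run:
```python
import cv2
a=cv2.imread('pics/side0.png')[120:300,230:430]; cv2.imwrite('pics/side0z.png',cv2.resize(a,None,fx=3.3,fy=3.3,interpolation=cv2.INTER_CUBIC))
a=cv2.imread('pics/top0.png')[160:290,260:420]; cv2.imwrite('pics/top0z.png',cv2.resize(a,None,fx=4.5,fy=4.5,interpolation=cv2.INTER_CUBIC))
```

```text
(no output)
```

View pics/side0z.png

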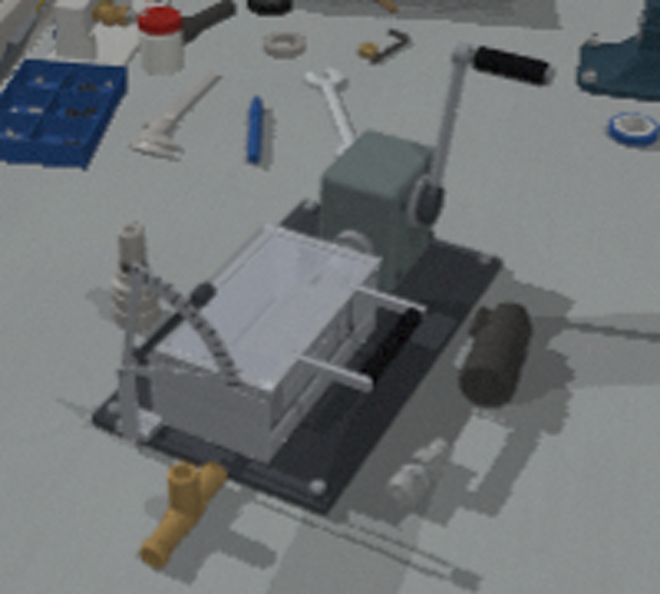

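View pics/top0z.png

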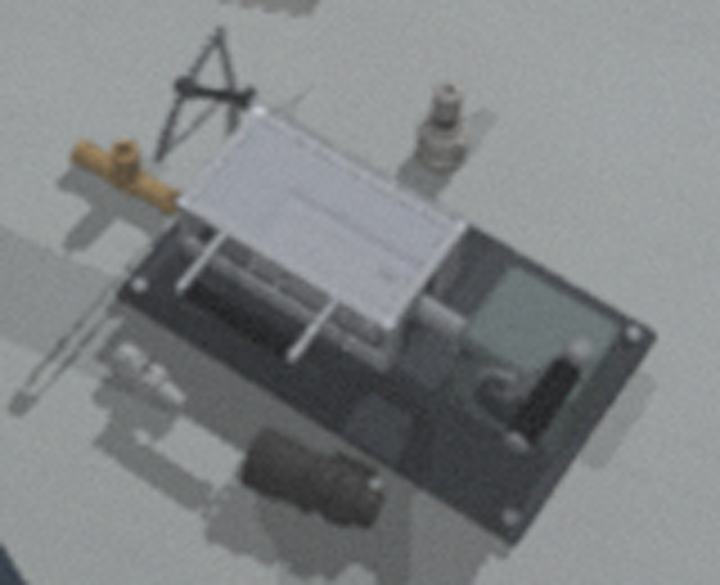

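```bash
cat > h.py <<'E'
import numpy as np, cv2
from plant import env
CI={n:env.camera_info(n) for n in('side','top')}
def ray(n,uv):
    c=CI[n];p=cv2.undistortPoints(np.array([[uv]],float),c['intrinsics'],c['D'])[0,0]
    T=c['world_to_cam'];R=T[:3,:3];o=-R.T@T[:3,3];d=R.T@np.array([*p,1]);return o,d/np.linalg.norm(d)
def plane(n,uv,z):
    o,d=ray(n,uv);return o+d*(z-o[2])/d[2]
def tri(a,b):
    (o1,d1),(o2,d2)=ray('side',a),ray('top',b)
    s=np.linalg.lstsq(np.c_[d1,-d2],o2-o1,rcond=None)[0]
    p,q=o1+s[0]*d1,o2+s[1]*d2;return (p+q)/2,np.linalg.norm(p-q)
def proj(n,P):
    c=CI[n];T=c['world_to_cam'];return cv2.projectPoints(np.array(P,float).reshape(-1,1,3),cv2.Rodrigues(T[:3,:3])[0],T[:3,3],c['intrinsics'],c['D'])[0][:,0]
sz=lambda u,v:(230+(u+.5)/3.3-.5,120+(v+.5)/3.3-.5)
tz=lambda u,v:(260+(u+.5)/4.5-.5,160+(v+.5)/4.5-.5)
E
cat > m.py <<'E'
from h import *
L=[]
def add(w,l):L.append((w[:2],l))
add(plane('top',tz(657,337),.012),(.11,-.19));add(plane('top',tz(512,547),.012),(-.11,-.19));add(plane('top',tz(120,296),.012),(-.11,.19))
add(plane('side',sz(500,262),.012),(-.11,-.19));add(plane('side',sz(325,513),.012),(-.11,.19));add(plane('side',sz(94,420),.012),(.11,.19))
W=np.array([a for a,_ in L]);M=np.array([b for _,b in L])
# rigid 2d fit (Kabsch)
Wc,Mc=W.mean(0),M.mean(0);H=(M-Mc).T@(W-Wc)
yaw=np.arctan2(H[0,1]-H[1,0],H[0,0]+H[1,1]);c,s=np.cos(yaw),np.sin(yaw);R=np.array([[c,-s],[s,c]]);t=Wc-R@Mc
print(t,yaw);print(np.round((W-M@R.T-t)*1000,1))
R3=np.eye(3);R3[:2,:2]=R;O=np.array([*t,0])
np.savez('pose.npz',R=R3,O=O)
w=lambda p:O+R3@np.array(p)
pin,e=tri(sz(203,294),tz(183,87));l=R3.T@(pin-O);print('pin',l,e,np.arctan2(l[2]-.085,.065-l[0]),np.hypot(l[2]-.085,.065-l[0]))
grip=w([-.1,-.13-.14*np.sin(.35),.09+.14*np.cos(.35)]);print('grip',grip)
bar=w([-.105,.07,.085]);print('bar',bar)
for n,f,(ox,oy),k in(('side','pics/side0.png',(230,120),3.3),('top','pics/top0.png',(260,160),4.5)):
    im=cv2.imread(f);hh=(180,200) if n=='side' else(130,160)
    im=cv2.resize(im[oy:oy+hh[0],ox:ox+hh[1]],None,fx=k,fy=k)
    P=[w([x,y,.012]) for x in(-.11,.11) for y in(-.19,.19)]+[grip+R3[:,0]*d for d in(-.033,0,.033)]+[bar+R3[:,1]*d for d in(-.047,.047)]+[pin]+[w([.065,.182,.085])]
    for u in proj(n,P):cv2.circle(im,tuple(int(round(v)) for v in (u-[ox,oy]+.5)*k-.5),4,(0,0,255),1)
    cv2.imwrite(f'pics/{n}chk.png',im)
E
python3 m.py
```

```text
[0.60501114 0.04220475] -0.2774325662482358
[[-3.5 -2.5]
 [-2.6 -0.8]
 [-1.7 -9.2]
 [ 7.2  5.8]
 [ 2.9  3.3]
 [-2.3  3.4]]
pin [-0.00284085  0.18903132  0.17862394] 0.0028519580127468044 0.9437437639306869 0.11561930122126154
grip [ 0.46008146 -0.1016056   0.22151218]
bar [0.52319826 0.13828624 0.085     ]
```

View pics/sidechk.png

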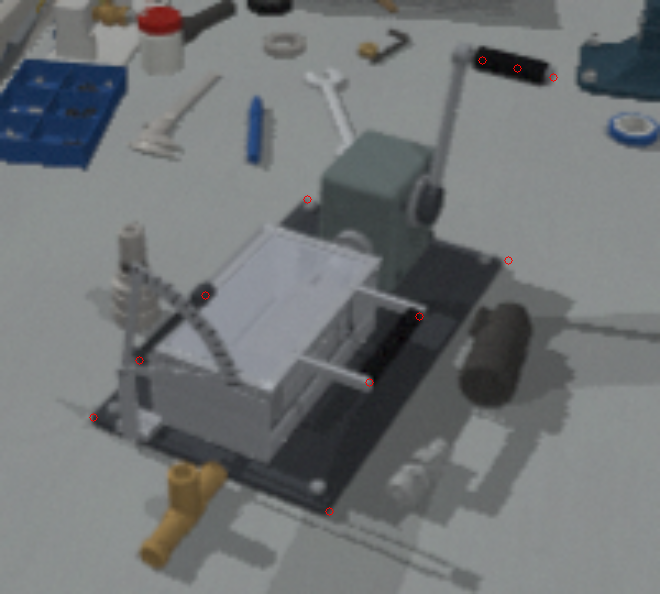

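View pics/topchk.png

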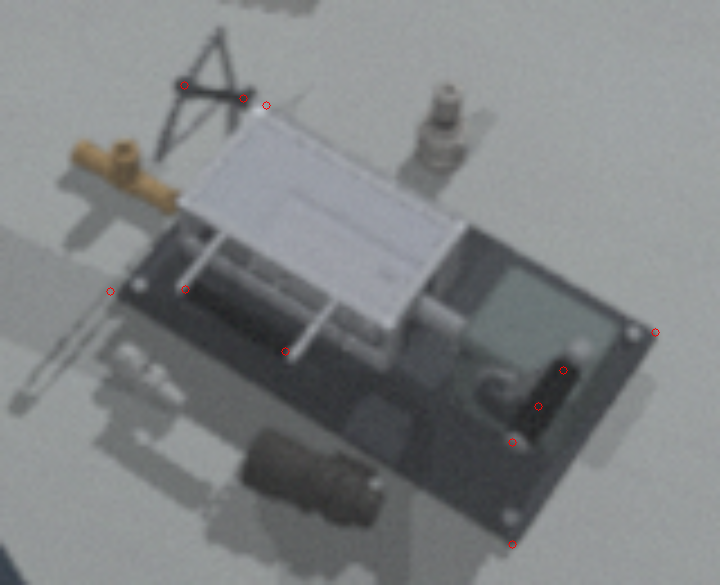

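```bash
cat >> m.py <<'E'
print('---')
obs={'gripc':(sz(513,66),tz(547,398),[-.1,-.13-.14*np.sin(.35),.09+.14*np.cos(.35)]),
'barR':(sz(419,312),tz(291,357),[-.105,.02,.085]),'barL':(sz(367,382),tz(184,289),[-.105,.12,.085]),
'gFL':(sz(275,386),tz(178,203),[-.05,.17,.085]),'gBR':(sz(268,228),tz(466,226),[.065,-.03,.085]),'gFR':(sz(380,260),tz(392,328),[-.05,-.03,.085])}
for k,(a,b,l) in obs.items():
    p,e=tri(a,b);print(k,np.round(p,4),'err',round(e*1e3,1),'d',np.round((p-w(l))*1e3,1), 'local',np.round(R3.T@(p-O)*1e3,1))
E
python3 m.py | sed -n '/---/,$p'
python3 - <<'E'
import cv2
a=cv2.imread('pics/top0.png')[225:275,350:420]; cv2.imwrite('pics/top0g.png',cv2.resize(a,None,fx=10,fy=10,interpolation=cv2.INTER_CUBIC))
E
```

```text
---
gripc [ 0.4653 -0.1058  0.2221] err 3.6 d [ 5.2 -4.2  0.6] local [ -93.8 -180.6  222.1]
barR [0.5093 0.0873 0.0843] err 3.5 d [-0.2 -2.9 -0.7] local [-104.4   17.2   84.3]
barL [0.5369 0.1839 0.0841] err 1.7 d [ 0.  -2.5 -0.9] local [-104.3  117.6   84.1]
gFL [0.6035 0.2131 0.0916] err 1.4 d [ 0.  -6.3  6.6] local [-48.3 164.   91.6]
gBR [ 0.661  -0.0054  0.0846] err 0.1 d [ 1.7 -1.  -0.4] local [ 66.9 -30.5  84.6]
gFR [0.5545 0.0227 0.0864] err 0.6 d [ 5.8 -4.4  1.4] local [-43.2 -32.6  86.4]
```

View pics/top0g.png

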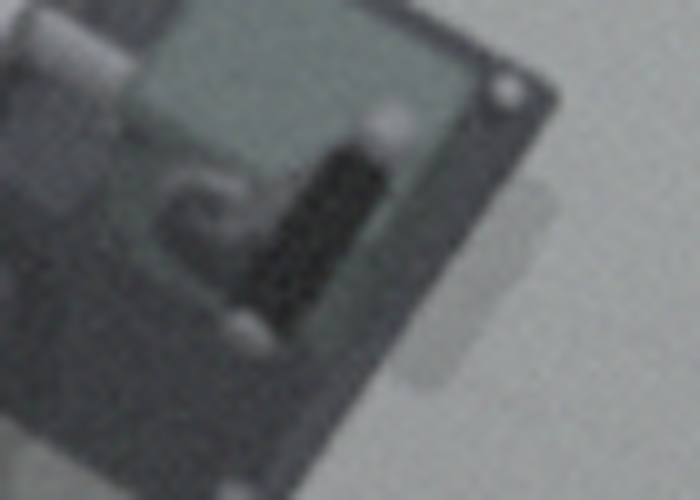

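```bash
cat > m2.py <<'E'
import contextlib,io
with contextlib.redirect_stdout(io.StringIO()): from m import *
pts=[(tri(a,b)[0][:2],l[:2],2) for a,b,l in obs.values()]+[(x,y,1) for x,y in zip(W,M)]
A=np.array([p[1] for p in pts]);B=np.array([p[0] for p in pts]);wt=np.array([p[2] for p in pts],float)[:,None];wt/=wt.sum()
ac,bc=(A*wt).sum(0),(B*wt).sum(0);H=((A-ac)*wt).T@(B-bc)
yaw=np.arctan2(H[0,1]-H[1,0],H[0,0]+H[1,1]);c,s=np.cos(yaw),np.sin(yaw);R=np.array([[c,-s],[s,c]]);t=bc-R@ac
print(t,yaw);print(np.round((B-A@R.T-t)*1000,1))
R3=np.eye(3);R3[:2,:2]=R;O=np.array([*t,0]);np.savez('pose.npz',R=R3,O=O)
w=lambda p:O+R3@np.array(p)
l=R3.T@(pin-O);print('pin',l,np.arctan2(l[2]-.085,.065-l[0]),np.hypot(l[2]-.085,.065-l[0]))
G=lambda q:w([-.1,-.13-.14*np.sin(.35+q),.09+.14*np.cos(.35+q)])
Bq=lambda q:w([.065-.17*np.cos(q),.07,.085+.17*np.sin(q)])
if __name__=='__main__':
    for q in np.linspace(0,.95,6):print('lever',round(q,2),np.round(G(q),4))
    for q in (0,.3,.6,.94):print('bar',q,np.round(Bq(q),4))
    for nm,p in(('housing top fl',[-.04,-.08,.122]),('coupl',[0,0,0])):print(nm,w(p))
    print('px dir',R3[:,0])
E
python3 m2.py
```

```text
[0.60653973 0.04014523] -0.27126015123861263
[[ 2.8 -1.2]
 [-1.5 -0.2]
 [-0.6  0. ]
 [-0.4 -4.2]
 [-0.1  0.7]
 [ 4.2 -2. ]
 [-6.4 -0.8]
 [-5.   2.2]
 [-1.9 -6.8]
 [ 4.8  8.8]
 [ 2.6  5.7]
 [-2.9  4.5]]
pin [-0.00369856  0.19061988  0.17862394] 0.9377627527784484 0.1161246479714661
lever 0.0 [ 0.4625 -0.1046  0.2215]
lever 0.19 [ 0.4561 -0.1277  0.2101]
lever 0.38 [ 0.4503 -0.1483  0.1943]
lever 0.57 [ 0.4455 -0.1656  0.1748]
lever 0.76 [ 0.4418 -0.1791  0.1523]
lever 0.95 [ 0.4392 -0.1883  0.1274]
bar 0 [0.5241 0.1357 0.085 ]
bar 0.3 [0.5315 0.1337 0.1352]
bar 0.6 [0.5527 0.1278 0.181 ]
bar 0.94 [0.5913 0.117  0.2223]
housing top fl [ 0.54656671 -0.02621166  0.122     ]
coupl [0.60653973 0.04014523 0.        ]
px dir [ 0.96343401 -0.26794572  0.        ]
```

The dark index arm ends in a pin at side-zoom (203,294) and top-zoom (183,87), which puts the index angle near 0.94 rad. The grip is at about (0.463,-0.105,0.222) and the bar at about (0.524,0.136,0.085). I'll move over the bench first.

Call:
step_arm(rows=[[-1,2,-3,3,0,0,0.034],[-1,2,-4,3,0,0,0.034],[-1,2,-4,2,0,0,0.034],[-1,2,-4,2,0,0,0.034],[-1,2,-4,2,0,0,0.034]], squeeze=25)

```text
t: 0.72
tcp_pos: [0.3896, 0.4183, 0.3237]
tool_rot: [[-0.963, 0.268, -0.0], [0.268, 0.963, -0.001], [0.0, -0.001, -1.0]]
wrist_force: [-0.1, 0.1, 0.8]
grip_width: 1.0
```

Call:
step_arm(rows=[[-1,2,-4,1,0,0,0],[-1,2,-4,1,0,0,0],[-1,2,-4,0,0,0,0],[-1,1.5,-4,0,0,0,0],[-1,1.5,-4,0,0,0,0]])

```text
t: 1.35
tcp_pos: [0.4793, 0.2184, 0.3431]
tool_rot: [[-0.963, 0.269, -0.001], [0.269, 0.963, -0.0], [0.0, -0.0, -1.0]]
wrist_force: [-0.0, -0.4, 0.7]
grip_width: 0.999
```

Call:
step_arm(rows=[[-1,0,-4,0,0,0,0],[-1,0,-4,0,0,0,0],[-1,0,-4,0,0,0,0],[-1,0,-4,0,0,0,0],[-1,0,-4,0,0,0,0]])

```text
t: 1.98
tcp_pos: [0.4788, 0.0186, 0.3432]
tool_rot: [[-0.963, 0.269, -0.0], [0.269, 0.963, 0.0], [0.0, -0.0, -1.0]]
wrist_force: [0.0, 0.3, 0.6]
grip_width: 1.0
```

Call:
step_arm(rows=[[-1,-0.5,-4,0,0,0,0],[-1,-0.5,-4,-1,0,0,0],[-1,-0.5,-4,-1,0,0,0],[-1,0,-0.5,-1.5,0,0,0],[-1,0,0,0,0,0,0]])

```text
t: 2.6
tcp_pos: [0.4633, -0.1044, 0.3071]
tool_rot: [[-0.963, 0.269, -0.003], [0.269, 0.963, 0.001], [0.003, -0.0, -1.0]]
wrist_force: [-0.1, 0.0, 0.9]
grip_width: 1.0
```

Run:
```python
from plant import env
import cv2
print(env.state()['tcp_pos'],env.state()['joints'])
for n in('side','top'):
    im=env.grab_frame(n)[:,:,::-1]; im=im[60:260,240:480] if n=='side' else im[130:330,300:540]
    cv2.imwrite(f'pics/{n}1.png',cv2.resize(im,None,fx=3,fy=3,interpolation=cv2.INTER_CUBIC))
```

```text
[ 0.46331377 -0.10441642  0.30714573] [-0.25994726  0.04420809  0.41308203  1.85888007 -0.01900145  1.24535344
  1.45685253]
```

View pics/side1.png

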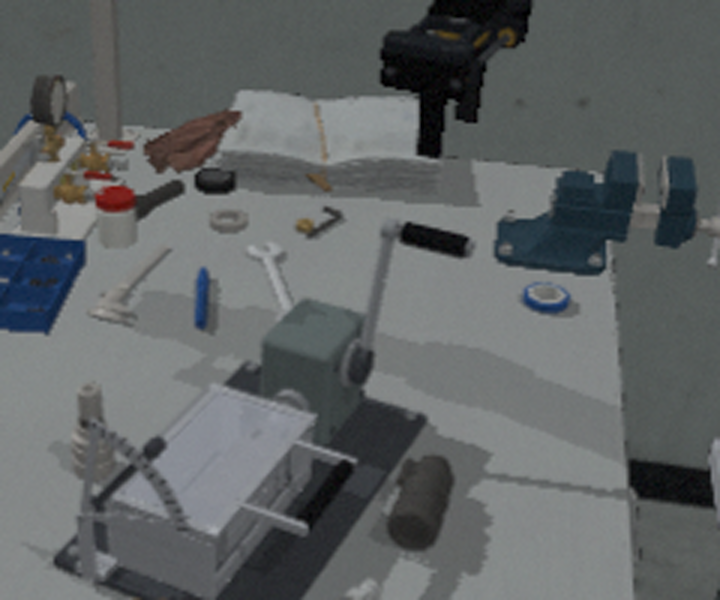

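The fingers stand above the grip (side picture: fingers at about (430,140) and (470,105), grip at (433,238)). Now I'll descend and close.

Call:
step_arm(rows=[[-1,0,0,-2.5,0,0,0],[-1,0,0,-2.5,0,0,0],[-1,0,0,-2.5,0,0,0],[-1,0,0,-2.1,0,0,0],[-1,0,0,0,0,0,0]])

```text
t: 3.32
tcp_pos: [0.4637, -0.1037, 0.2117]
tool_rot: [[-0.964, 0.267, -0.003], [0.267, 0.964, 0.0], [0.003, -0.0, -1.0]]
wrist_force: [-0.2, -0.1, -0.6]
grip_width: 1.002
```

Call:
step_arm(rows=[[0,0,0,0,0,0,0],[0.3,0,0,0,0,0,0],[1,0,0,0,0,0,0],[1,0,0,0,0,0,0],[1,0,0,0,0,0,0]])

```text
t: 3.95
tcp_pos: [0.4642, -0.1051, 0.2126]
tool_rot: [[-0.963, 0.269, 0.0], [0.269, 0.963, 0.0], [-0.0, 0.0, -1.0]]
wrist_force: [0.6, 0.2, 0.0]
grip_width: 0.514
```

Run:
```python
from plant import env
import cv2
print(env.state()['tcp_pos'],env.state()['grip_width'],env.state()['wrist_force'])
for n in('side','top'):
    im=env.grab_frame(n)[:,:,::-1]; im=im[60:260,240:480] if n=='side' else im[130:330,300:540]
    cv2.imwrite(f'pics/{n}2.png',cv2.resize(im,None,fx=3,fy=3,interpolation=cv2.INTER_CUBIC))
```

```text
[ 0.46421007 -0.10508585  0.21257772] 0.5143301276542596 [0.57913514 0.20801049 0.04370081]
```

View pics/side2.png

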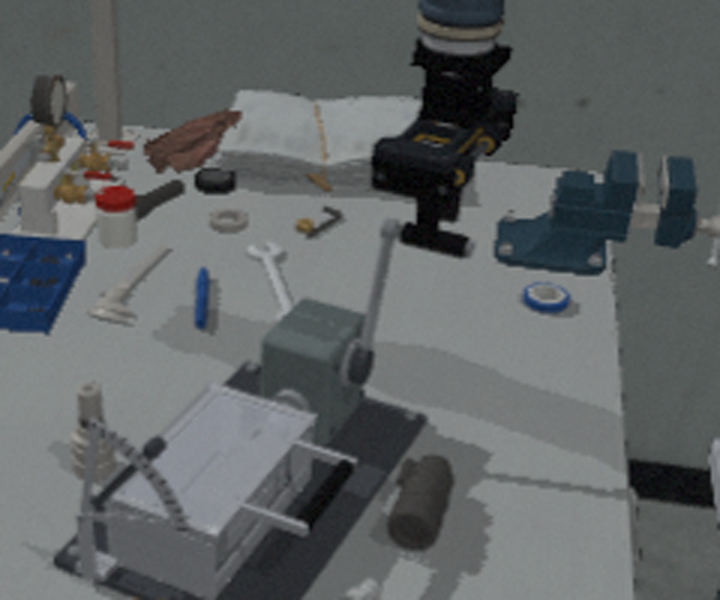

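The fingers straddle the grip at about (435,235), but the jaws are still closing.

Call:
step_arm(rows=[[1,0,0,0,0,0,0],[1,0,0,0,0,0,0],[1,0,0,0,0,0,0],[1,0,0,0,0,0,0],[1,0,0,0,0,0,0]])

```text
t: 4.68
tcp_pos: [0.4648, -0.1052, 0.2133]
tool_rot: [[-0.963, 0.269, 0.002], [0.269, 0.963, -0.0], [-0.002, 0.0, -1.0]]
wrist_force: [-0.2, 0.4, 5.2]
grip_width: 0.006
```

Run:
```python
from plant import env
import cv2
for n in('side','top'):
    im=env.grab_frame(n)[:,:,::-1]; im=im[100:220,330:430] if n=='side' else im[180:300,330:430]
    cv2.imwrite(f'pics/{n}3.png',cv2.resize(im,None,fx=5,fy=5,interpolation=cv2.INTER_CUBIC))
```

```text
(no output)
```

View pics/side3.png

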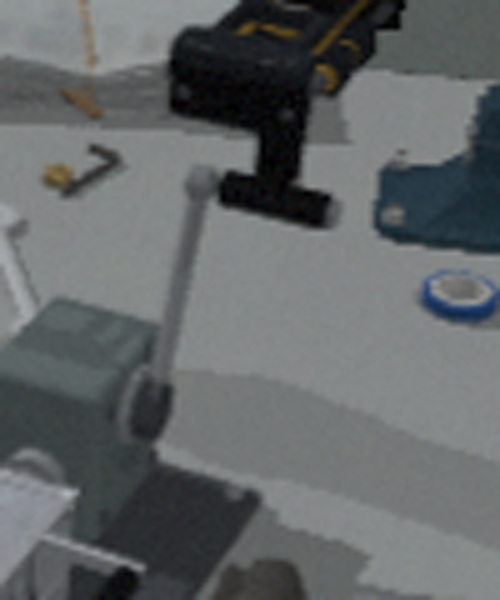

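View pics/top3.png

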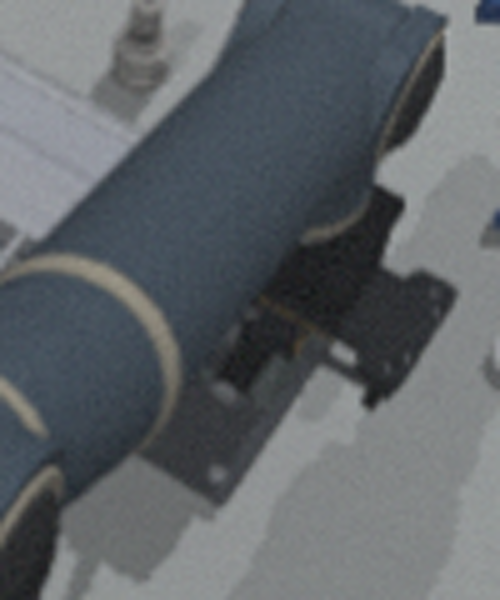

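Run:
```python
from h import *
s=env.state();p=np.array(s['tcp_pos']);R=np.array(s['tool_rot']);print(s['grip_width'],s['wrist_force'],s['ft_torque'],p)
z=R[:,2]
P=[p+.008*z,p,p-.011*z,[.4625,-.1046,.2215]]
for n,o in(('side',(330,100)),('top',(330,180))):
    print(n,(proj(n,P)-o+.5)*5)
im=cv2.imread('pics/side3.png')
a=im[120:260,150:400]
a=cv2.convertScaleAbs(cv2.resize(a,None,fx=3,fy=3,interpolation=cv2.INTER_CUBIC),alpha=3,beta=0);cv2.imwrite('pics/side3b.png',a)
```

```text
0.003476391609853587 [-1.24060198  0.58670611  5.78305553] [ 0.07990604  0.13447323 -0.01195283] [ 0.46482389 -0.10524094  0.21326543]
side [[273.27878073 225.38073575]
 [274.70879326 213.14981018]
 [276.69189408 196.17958206]
 [280.09457984 201.40339733]]
top [[252.59703324 357.77030116]
 [254.14442111 352.14026804]
 [256.29557495 344.31064921]
 [253.74740092 349.22197002]]
```

View pics/side3b.png

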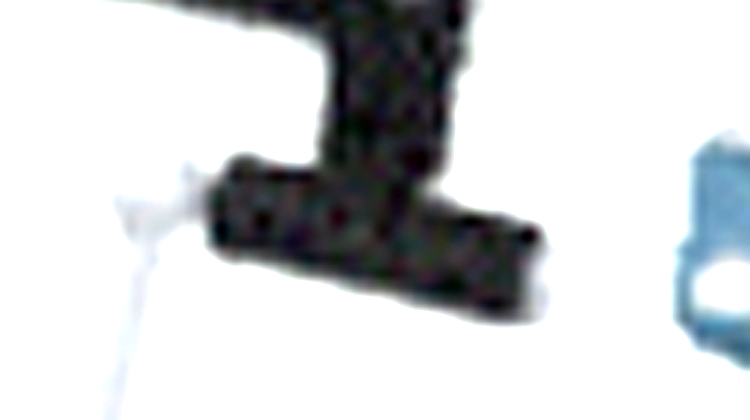

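Run:
```python
from h import *
p=np.array([ 0.46331377,-0.10441642,0.30714573]);y=np.array([.269,.963,0])
for dz in(0,.008,.019,-.011,-.02):
  P=[p+y*.05-[0,0,dz],p-y*.05-[0,0,dz]]
  print(dz,(proj('side',P)-[240,60])*3)
```

```text
0 [[426.00311967 176.20410488]
 [463.35237214 137.86679403]]
0.008 [[425.12309036 184.43018656]
 [462.38580241 145.72894856]]
0.019 [[423.92398295 195.63238324]
 [461.06793526 156.44244907]]
-0.011 [[427.2242347  164.78304228]
 [464.69270503 126.95809955]]
-0.02 [[428.23298245 155.34237351]
 [465.7991811  117.94716625]]
```

View pics/top1.png

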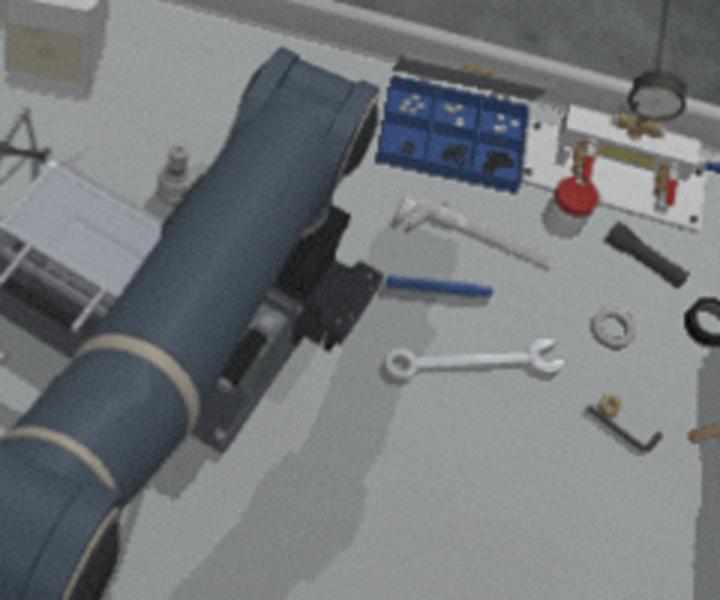

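The jaws shut on nothing with about 5 N pushing up. The side view shows the fingertips ending on top of the grip at about (285,190), roughly 20 mm higher than the stated tool geometry predicts. I'll open, look, and go lower.

Call:
step_arm(rows=[[-1,0,0,0.5,0,0,0],[-1,0,0,0,0,0,0],[-1,0,0,0,0,0,0],[-1,0,0,0,0,0,0],[-1,0,0,0,0,0,0]])

```text
t: 5.4
tcp_pos: [0.4641, -0.105, 0.2173]
tool_rot: [[-0.963, 0.269, -0.0], [0.269, 0.963, 0.0], [0.0, -0.0, -1.0]]
wrist_force: [0.5, 0.0, -0.3]
grip_width: 0.493
```

Call:
step_arm(rows=[[-1,0,0,0,0,0,0],[-1,0,0,0,0,0,0],[-1,0,0,0,0,0,0],[-1,0,0,0,0,0,0],[-1,0,0,0,0,0,0]])

```text
t: 6.02
tcp_pos: [0.4642, -0.1051, 0.2175]
tool_rot: [[-0.963, 0.269, 0.0], [0.269, 0.963, 0.0], [0.0, 0.0, -1.0]]
wrist_force: [0.6, 0.8, -0.5]
grip_width: 0.985
```

Run:
```python
from h import *
s=env.state();print(s['tcp_pos'],s['grip_width'],s['wrist_force'])
im=env.grab_frame('side')[:,:,::-1][60:200,330:450]
cv2.imwrite('pics/side4.png',cv2.convertScaleAbs(cv2.resize(im,None,fx=5,fy=4.2,interpolation=cv2.INTER_CUBIC),alpha=2))
im=env.grab_frame('top')[:,:,::-1][180:300,330:450]
cv2.imwrite('pics/top4.png',cv2.convertScaleAbs(cv2.resize(im,None,fx=5,fy=5,interpolation=cv2.INTER_CUBIC),alpha=2))
```

```text
[ 0.46419488 -0.10505404  0.21747179] 0.9848727464105693 [ 0.62672093  0.76391239 -0.48898249]
```

View pics/side4.png

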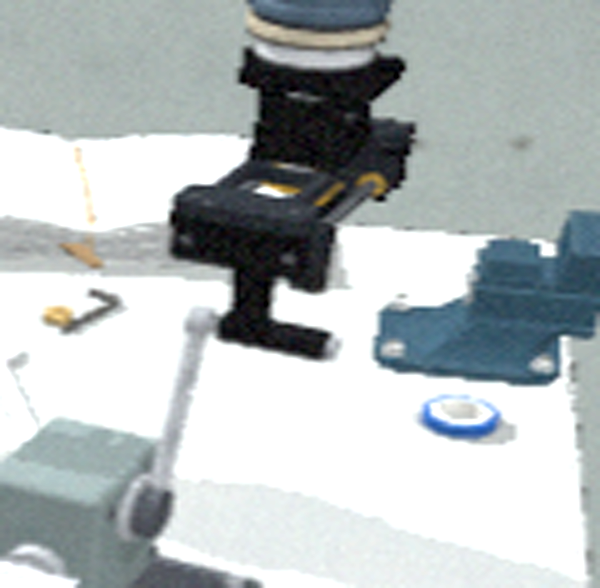

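View pics/top4.png

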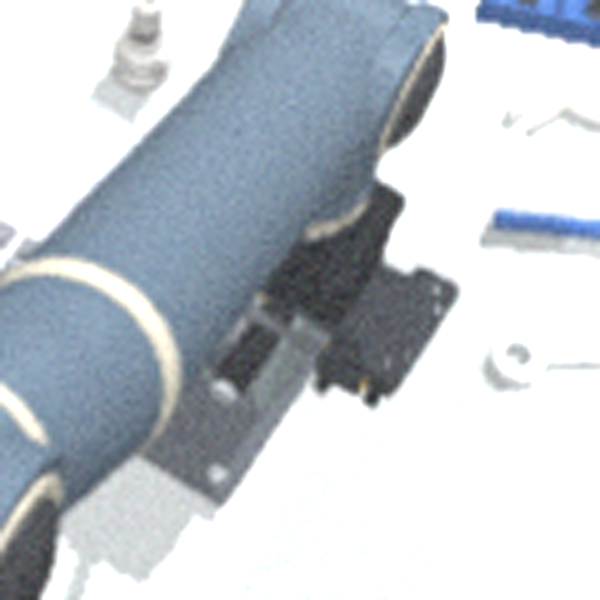

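Run:
```python
from h import *
p=np.array(env.state()['tcp_pos']);y=np.array([.269,.963,0]);x=np.array([.963,-.269,0])
def show(nm,q):
  print(nm,np.round((proj('side',[q])-[330,60])*[5,4.2]),np.round((proj('top',[q])-[330,180])*5))
for h in (.04,.1):
  for sx in(-.0375,.0375):
    for sy in(-.095,.095): show((h,sx,sy),p+x*sx+y*sy+[0,0,h])
for sy in(-.05,.05):show(('tip',sy),p+y*sy-[0,0,.008])
```

```text
(0.04, -0.0375, -0.095) [[396. 247.]] [[368. 450.]]
(0.04, -0.0375, 0.095) [[285. 358.]] [[ 92. 284.]]
(0.04, 0.0375, -0.095) [[278. 226.]] [[430. 353.]]
(0.04, 0.0375, 0.095) [[155. 331.]] [[158. 194.]]
(0.1, -0.0375, -0.095) [[410. 167.]] [[385. 407.]]
(0.1, -0.0375, 0.095) [[298. 270.]] [[ 98. 236.]]
(0.1, 0.0375, -0.095) [[288. 146.]] [[449. 308.]]
(0.1, 0.0375, 0.095) [[163. 245.]] [[166. 144.]]
('tip', -0.05) [[302. 321.]] [[321. 395.]]
('tip', 0.05) [[241. 381.]] [[181. 312.]]
```

Matching the gripper body in both views shows xy is right, but the tool is really about 25 mm higher than its reported z. I'll descend 3 cm.

Call:
step_arm(rows=[[-1,0,0,-1,0,0,0],[-1,0,0,-1,0,0,0],[-1,0,0,-1,0,0,0],[0,0,0,0,0,0,0],[1,0,0,0,0,0,0]])

```text
t: 6.75
tcp_pos: [0.4643, -0.1052, 0.1875]
tool_rot: [[-0.963, 0.27, 0.0], [0.27, 0.963, -0.0], [-0.0, -0.0, -1.0]]
wrist_force: [-1.4, -0.6, -0.4]
grip_width: 0.85
```

Call:
step_arm(rows=[[1,0,0,0,0,0,0],[1,0,0,0,0,0,0],[1,0,0,0,0,0,0],[1,0,0,0,0,0,0],[1,0,0,0,0,0,0]])

```text
t: 7.38
tcp_pos: [0.4642, -0.1051, 0.1875]
tool_rot: [[-0.963, 0.269, 0.0], [0.269, 0.963, 0.0], [-0.0, 0.0, -1.0]]
wrist_force: [0.4, 0.1, -0.4]
grip_width: 0.288
```

Call:
step_arm(rows=[[1,0,0,0,0,0,0],[1,0,0,0,0,0,0],[1,0,0,0,0,0,0],[1,0,0,0,0,0,0],[1,0,0,0,0,0,0]])

```text
t: 8.0
tcp_pos: [0.4642, -0.1049, 0.1874]
tool_rot: [[-0.963, 0.269, 0.0], [0.269, 0.963, 0.0], [0.0, 0.0, -1.0]]
wrist_force: [0.8, 1.6, 0.0]
grip_width: 0.247
```

Run:
```python
from h import *
s=env.state();print(s['tcp_pos'],s['grip_width'],s['wrist_force'])
im=env.grab_frame('side')[:,:,::-1][60:200,330:450]
cv2.imwrite('pics/side5.png',cv2.convertScaleAbs(cv2.resize(im,None,fx=5,fy=4.2,interpolation=cv2.INTER_CUBIC),alpha=2))
```

```text
[ 0.46418991 -0.10492849  0.18741162] 0.24738698015339777 [0.82251178 1.58924109 0.01031045]
```

View pics/side5.png

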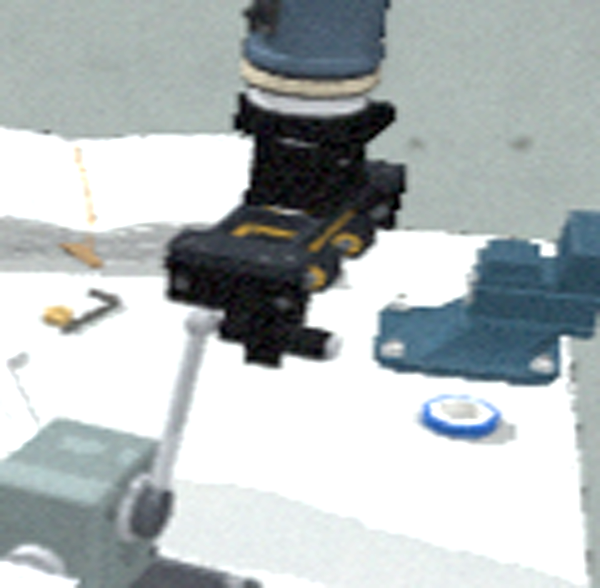

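The opening of 0.247 (21.5 mm) shows the grip is held, and the picture shows the fingers around it at (265,340). Now I'll pull along the arc.

Call:
step_arm(rows=[[1,-0.3,-1.2,-0.5,0,0,0],[1,-0.3,-1.1,-0.6,0,0,0],[1,-0.3,-1.1,-0.7,0,0,0],[1,-0.3,-1.0,-0.9,0,0,0],[1,-0.2,-0.9,-0.9,0,0,0]], squeeze=40)

```text
t: 8.68
tcp_pos: [0.4494, -0.1574, 0.1507]
tool_rot: [[-0.963, 0.269, -0.002], [0.269, 0.963, 0.002], [0.002, 0.002, -1.0]]
wrist_force: [-0.4, 7.5, 0.2]
grip_width: 0.24
```

Call:
step_arm(rows=[[1,-0.2,-0.9,-1.0,0,0,0],[1,-0.2,-0.7,-1.1,0,0,0],[1,-0.2,-0.6,-1.1,0,0,0],[1,-0.1,-0.5,-1.2,0,0,0],[1,0,0,0,0,0,0]])

```text
t: 9.3
tcp_pos: [0.4418, -0.1837, 0.1063]
tool_rot: [[-0.963, 0.269, -0.003], [0.269, 0.963, 0.003], [0.004, 0.002, -1.0]]
wrist_force: [-0.3, 8.9, 2.5]
grip_width: 0.241
```

Call:
step_arm(rows=[[1,-0.1,-0.3,-0.8,0,0,0],[1,0,-0.1,-0.5,0,0,0],[1,0,-0.1,-0.3,0,0,0],[1,0,0,0,0,0,0],[1,0,0,0,0,0,0]])

```text
t: 9.93
tcp_pos: [0.4408, -0.1879, 0.0925]
tool_rot: [[-0.963, 0.269, -0.003], [0.269, 0.963, 0.005], [0.005, 0.004, -1.0]]
wrist_force: [-5.6, 10.8, 20.2]
grip_width: 0.241
```

Run:
```python
from h import *
s=env.state();print(s['tcp_pos'],s['grip_width'],s['wrist_force'])
im=env.grab_frame('side')[:,:,::-1][100:240,310:430]
cv2.imwrite('pics/side6.png',cv2.convertScaleAbs(cv2.resize(im,None,fx=5,fy=4.2,interpolation=cv2.INTER_CUBIC),alpha=2))
```

```text
[ 0.44077889 -0.18792329  0.09247844] 0.24099057652712255 [-5.56550107 10.75242364 20.19295677]
```

View pics/side6.png

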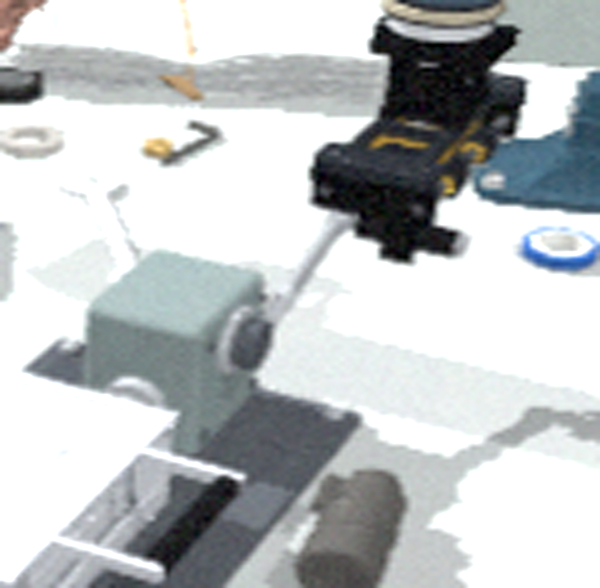

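Force rose to 20 N and the displacement (-8.3, -9.5 cm) matches q≈0.95; the picture shows the lever laid over at the stop. Now I'll ease it back slowly.

Call:
step_arm(rows=[[1,0,0.1,0.3,0,0,0],[1,0,0.1,0.5,0,0,0],[1,0.1,0.3,0.8,0,0,0],[1,0.1,0.3,0.6,0,0,0],[1,0,0.2,0.6,0,0,0]])

```text
t: 10.6
tcp_pos: [0.4434, -0.1783, 0.119]
tool_rot: [[-0.963, 0.269, -0.002], [0.269, 0.963, 0.003], [0.003, 0.003, -1.0]]
wrist_force: [1.1, 8.8, 0.0]
grip_width: 0.245
```

Call:
step_arm(rows=[[1,0.1,0.3,0.6,0,0,0],[1,0.1,0.3,0.5,0,0,0],[1,0.1,0.3,0.6,0,0,0],[1,0.1,0.4,0.5,0,0,0],[1,0.1,0.4,0.5,0,0,0]])

```text
t: 11.22
tcp_pos: [0.4481, -0.1616, 0.1456]
tool_rot: [[-0.963, 0.269, -0.003], [0.269, 0.963, 0.003], [0.003, 0.002, -1.0]]
wrist_force: [0.7, 6.6, -1.2]
grip_width: 0.24
```

Call:
step_arm(rows=[[1,0.1,0.5,0.5,0,0,0],[1,0.1,0.4,0.5,0,0,0],[1,0.1,0.5,0.4,0,0,0],[1,0.2,0.5,0.5,0,0,0],[1,0.1,0.5,0.4,0,0,0]])

```text
t: 11.85
tcp_pos: [0.4547, -0.1383, 0.1687]
tool_rot: [[-0.963, 0.269, -0.001], [0.269, 0.963, 0.001], [0.002, 0.001, -1.0]]
wrist_force: [1.9, 6.0, -4.5]
grip_width: 0.24
```

Call:
step_arm(rows=[[1,0.2,0.6,0.3,0,0,0],[1,0.1,0.5,0.4,0,0,0],[1,0.2,0.6,0.3,0,0,0],[1,0.1,0.5,0.3,0,0,0],[1,0.1,0.5,0.2,0,0,0]])

```text
t: 12.48
tcp_pos: [0.4623, -0.1119, 0.1846]
tool_rot: [[-0.963, 0.269, 0.0], [0.269, 0.963, -0.0], [-0.0, -0.0, -1.0]]
wrist_force: [-0.6, 3.2, -2.2]
grip_width: 0.239
```

Call:
step_arm(rows=[[1,0.1,0.3,0.1,0,0,0],[1,0.1,0.3,0.1,0,0,0],[1,0,0.2,0.1,0,0,0],[1,0,0,0,0,0,0],[1,0,0,0,0,0,0]])

```text
t: 13.1
tcp_pos: [0.4645, -0.1042, 0.1877]
tool_rot: [[-0.963, 0.27, 0.001], [0.27, 0.963, -0.0], [-0.001, 0.0, -1.0]]
wrist_force: [-1.8, 1.8, 1.4]
grip_width: 0.244
```

Call:
step_arm(rows=[[1,0,0.1,0,0,0,0],[0,0,0,0,0,0,0],[-1,0,0,0,0,0,0],[-1,0,0,0,0,0,0],[-1,0,0,0,0,0,0]])

```text
t: 13.72
tcp_pos: [0.4643, -0.1031, 0.1874]
tool_rot: [[-0.963, 0.269, 0.0], [0.269, 0.963, -0.0], [-0.0, -0.0, -1.0]]
wrist_force: [-0.6, 0.3, 0.3]
grip_width: 0.607
```

Call:
step_arm(rows=[[-1,0,0,0,0,0,0],[-1,0,0,0,0,0,0],[-1,0,0,1,0,0,0],[-1,0,0,2,0,0,0],[-1,0,0,3,0,0,0]])

```text
t: 14.35
tcp_pos: [0.4637, -0.103, 0.2482]
tool_rot: [[-0.963, 0.27, -0.001], [0.27, 0.963, 0.0], [0.001, -0.0, -1.0]]
wrist_force: [-0.3, -0.6, -0.0]
grip_width: 0.993
```

Call:
step_arm(rows=[[-1,0,0,4,0,0,0],[-1,0,2,3,0,0,-0.15],[-1,0.5,4,0,0,0,-0.16],[-1,0.5,4,0,0,0,-0.16],[-1,0,4,0,0,0,-0.16]])

```text
t: 14.98
tcp_pos: [0.4745, 0.0381, 0.3184]
tool_rot: [[-0.615, 0.789, 0.002], [0.789, 0.615, 0.0], [-0.001, 0.001, -1.0]]
wrist_force: [0.3, 0.2, 0.3]
grip_width: 0.999
```

Run:
```python
from h import *
s=env.state();print(s['tcp_pos'],s['joints'])
im=env.grab_frame('side')[:,:,::-1][100:280,240:440]
cv2.imwrite('pics/side7.png',cv2.convertScaleAbs(cv2.resize(im,None,fx=3.5,fy=3.3,interpolation=cv2.INTER_CUBIC),alpha=1.4))
```

```text
[0.4744717  0.03811087 0.31841678] [-0.45074687  0.03947566  0.29462369  1.83618799 -0.01211769  1.26605762
  0.50962661]
```

View pics/side7.png

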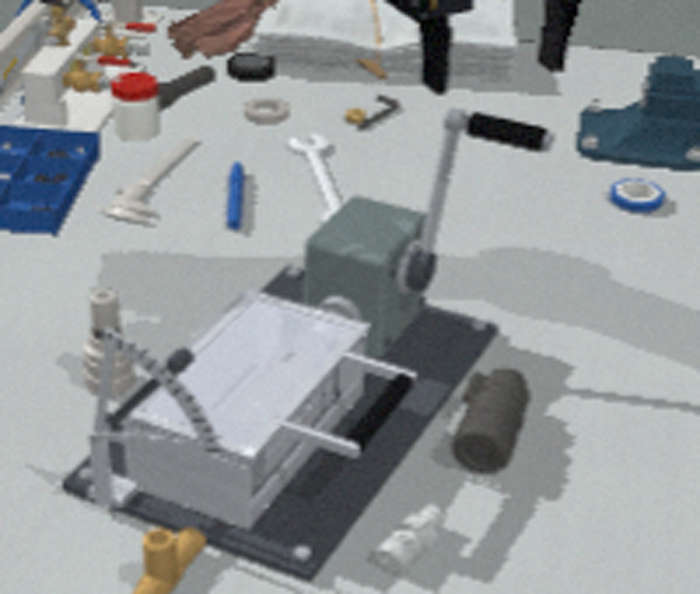

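The lever is back at rest (grip at about (507,130)), the guard is shut, and nothing has moved. I'll estimate the true fingertip height offset from picture 5 and turn towards the bar.

```bash
python3 - <<'E'
from h import *
p=np.array([.4642,-.1049,.1874]);y=np.array([.269,.963,0])
for dz in(-.01,0,.01,.02,.03): print(dz,(proj('side',[p+y*.02+[0,0,dz]])-[330,60])*[5,4.2])
# current picture: open finger tips
s=env.state();p=np.array(s['tcp_pos']);y=np.array(s['tool_rot'])[:,1]
for dz in(-.01,0,.01,.02,.03): print(dz,(proj('side',[p+y*.05+[0,0,dz],p-y*.05+[0,0,dz]])-[240,100])*[3.5,3.3])
E
python3 m2.py | tail -8
```

```text
-0.01 [[254.84127711 403.03305804]]
0 [[256.52928742 390.41304657]]
0.01 [[258.23256988 377.67203563]]
0.02 [[259.95131427 364.80840416]]
0.03 [[261.6857131  351.82050482]]
-0.01 [[427.4679563  128.35135606]
 [546.3815431  103.90547948]]
0 [[428.50106044 116.1601897 ]
 [548.02982747  92.02169295]]
0.01 [[429.54532581 103.82975771]
 [549.69507641  80.00754961]]
0.02 [[430.60091706  91.35784757]
 [551.37752615  67.86106926]]
0.03 [[431.66800163  78.74220469]
 [553.07741656  55.58023598]]
lever 0.95 [ 0.4392 -0.1883  0.1274]
bar 0 [0.5241 0.1357 0.085 ]
bar 0.3 [0.5315 0.1337 0.1352]
bar 0.6 [0.5527 0.1278 0.181 ]
bar 0.94 [0.5913 0.117  0.2223]
housing top fl [ 0.54656671 -0.02621166  0.122     ]
coupl [0.60653973 0.04014523 0.        ]
px dir [ 0.96343401 -0.26794572  0.        ]
```

Call:
step_arm(rows=[[-1,0.5,2,0,0,0,-0.18],[-1,0.5,2,0,0,0,-0.18],[-0.5,0.5,2,0,0,0,-0.18],[-0.2,0.5,2,0,0,0,-0.18],[-0.2,0.5,2,0,0,0,-0.18]])

```text
t: 15.65
tcp_pos: [0.4994, 0.1373, 0.3182]
tool_rot: [[0.235, 0.972, 0.001], [0.972, -0.235, 0.0], [0.0, 0.001, -1.0]]
wrist_force: [0.2, -0.9, 0.1]
grip_width: 0.745
```

The tips are really about 20 mm above the reported TCP, so the bar grasp wants TCP z≈0.047. I'll move above the bar with the jaws partly open.

Call:
step_arm(rows=[[0.1,1,0,-3,0,0,-0.034],[0.1,1,0,-4,0,0,0],[0.1,0.5,-0.2,-4,0,0,0],[0.1,0,0,-4,0,0,0],[0.1,0,0,-3.5,0,0,0]])

```text
t: 16.27
tcp_pos: [0.5243, 0.1348, 0.1317]
tool_rot: [[0.262, 0.965, 0.0], [0.965, -0.262, -0.0], [0.0, 0.0, -1.0]]
wrist_force: [0.5, -0.0, -0.9]
grip_width: 0.453
```

Run:
```python
from h import *
s=env.state();print(s['tcp_pos'],s['grip_width'])
for n,o in(('side',(270,140)),('top',(260,150))):
    im=env.grab_frame(n)[:,:,::-1][o[1]:o[1]+130,o[0]:o[0]+150]
    cv2.imwrite(f'pics/{n}8.png',cv2.convertScaleAbs(cv2.resize(im,None,fx=4.5,fy=4.5,interpolation=cv2.INTER_CUBIC),alpha=1.7))
```

```text
[0.52432098 0.13475347 0.13170145] 0.45251287467404405
```

View pics/side8.png

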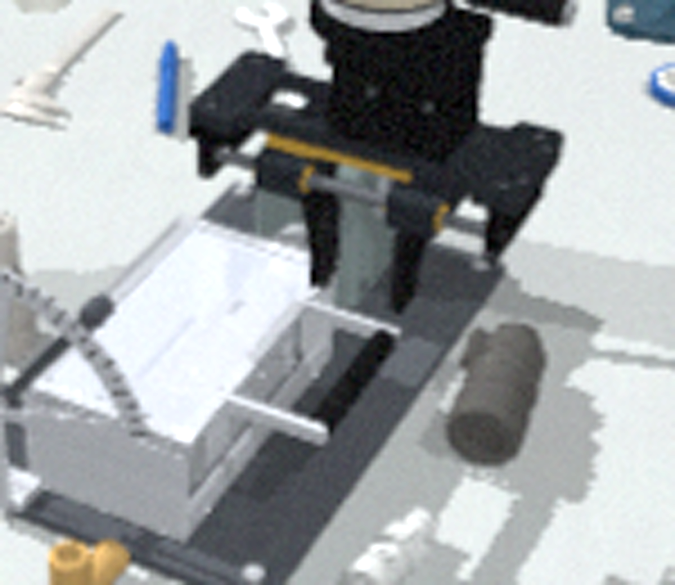

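View pics/top8.png

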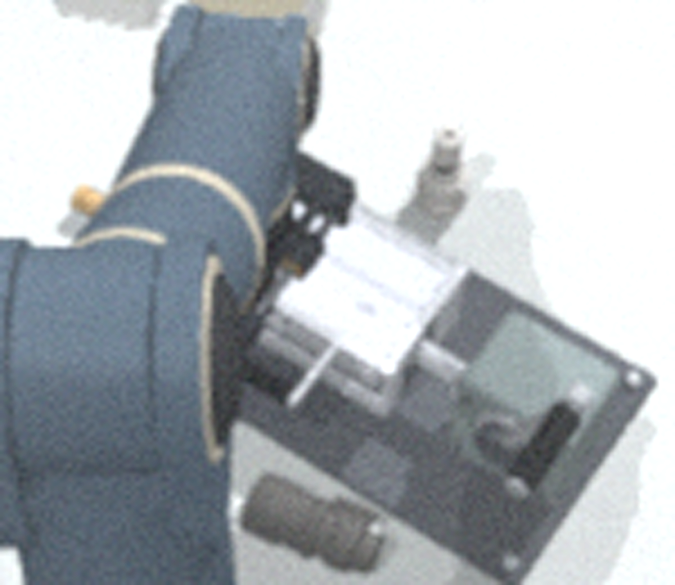

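Run:
```python
from h import *
for z in(.152,.085):print(z,(proj('side',[[.5243,.1348,z]])-[270,140]+.5)*4.5-.5)
d=np.array([.965,-.262,0])*.02
print((proj('side',[np.array([.5243,.1348,.152])+d,np.array([.5243,.1348,.152])-d])-[270,140]+.5)*4.5-.5)
```

```text
0.152 [[363.73833323 288.86418733]]
0.085 [[357.34161985 380.8113511 ]]
[[331.70837585 279.01354963]
 [396.21098954 298.85140161]]
```

The finger midpoint projects onto the bar centre (357,381) as seen at (357,383). Descending 8.4 cm and closing.

Call:
step_arm(rows=[[0.1,0,0,-2.5,0,0,0],[0.1,0,0,-2.5,0,0,0],[0.1,0,0,-2,0,0,0],[0.1,0,0,-1.4,0,0,0],[0.1,0,0,0,0,0,0]])

```text
t: 17.0
tcp_pos: [0.5244, 0.135, 0.0487]
tool_rot: [[0.263, 0.965, -0.0], [0.965, -0.263, -0.0], [-0.0, -0.0, -1.0]]
wrist_force: [-0.2, 0.1, 0.8]
grip_width: 0.452
```

Call:
step_arm(rows=[[1,0,0,0,0,0,0],[1,0,0,0,0,0,0],[1,0,0,0,0,0,0],[1,0,0,0,0,0,0],[1,0,0,0,0,0,0]])

```text
t: 17.62
tcp_pos: [0.5255, 0.1348, 0.0491]
tool_rot: [[0.263, 0.965, 0.003], [0.965, -0.263, 0.0], [0.001, 0.002, -1.0]]
wrist_force: [3.1, -0.3, 2.4]
grip_width: 0.172
```

Run:
```python
from h import *
s=env.state();print(s['tcp_pos'],s['grip_width'],s['wrist_force'])
for n,o in(('side',(270,140)),):
    im=env.grab_frame(n)[:,:,::-1][o[1]:o[1]+130,o[0]:o[0]+150]
    cv2.imwrite(f'pics/{n}9.png',cv2.convertScaleAbs(cv2.resize(im,None,fx=4.5,fy=4.5,interpolation=cv2.INTER_CUBIC),alpha=1.7))
```

```text
[0.52548538 0.13484511 0.04909229] 0.17194221154052747 [ 3.13243897 -0.2930433   2.35867871]
```

View pics/side9.png

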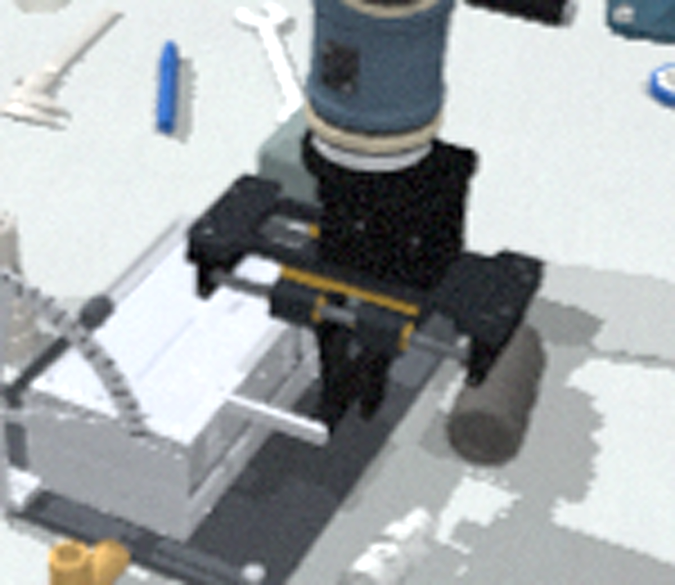

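The bar is held (opening 0.172, or 15 mm), and the picture shows the fingers on the bar at about (355,370). Now I'll swing it up along the arc to about 0.785 rad.

Call:
step_arm(rows=[[1,0.05,0,1.33,0,0,0],[1,0.15,-0.04,1.33,0,0,0],[1,0.25,-0.07,1.31,0,0,0],[1,0.35,-0.1,1.28,0,0,0],[1,0.44,-0.12,1.25,0,0,0]])

```text
t: 18.3
tcp_pos: [0.5378, 0.1314, 0.1139]
tool_rot: [[0.263, 0.965, 0.002], [0.965, -0.263, -0.0], [0.0, 0.002, -1.0]]
wrist_force: [5.9, -0.6, -4.1]
grip_width: 0.168
```

Call:
step_arm(rows=[[1,0.54,-0.15,1.21,0,0,0],[1,0.63,-0.17,1.17,0,0,0],[1,0.71,-0.2,1.11,0,0,0],[1,0.8,-0.22,1.05,0,0,0],[1,0.87,-0.24,0.98,0,0,0]])

```text
t: 18.92
tcp_pos: [0.5721, 0.1215, 0.1683]
tool_rot: [[0.263, 0.965, -0.001], [0.965, -0.263, -0.001], [-0.001, -0.001, -1.0]]
wrist_force: [4.8, -1.4, -6.2]
grip_width: 0.173
```

Run:
```python
from h import *
s=env.state();print(s['tcp_pos'],s['grip_width'],s['wrist_force'])
for n,o in(('side',(240,110)),('top',(230,110))):
    im=env.grab_frame(n)[:,:,::-1];cv2.imwrite(f'pics/{n}10f.png',im);im=im[o[1]:o[1]+160,o[0]:o[0]+190]
    cv2.imwrite(f'pics/{n}10.png',cv2.convertScaleAbs(cv2.resize(im,None,fx=3.7,fy=3.7,interpolation=cv2.INTER_CUBIC),alpha=1.5))
```

```text
[0.57210354 0.12151602 0.16830463] 0.1733883707140955 [ 4.813229   -1.43983445 -6.16311324]
```

View pics/side10.png

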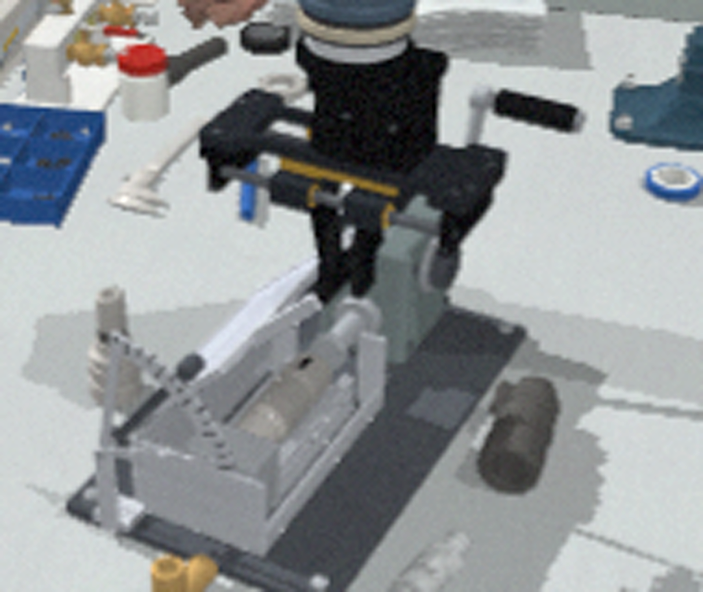

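View pics/top10.png

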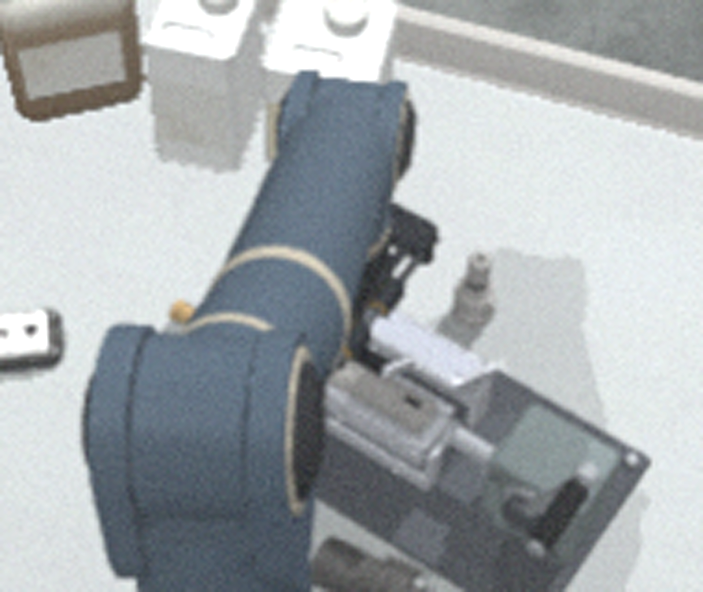

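The guard is at about 0.78 by the hand's displacement, and the sleeve is visible in the nest at about (295,395). Two more small steps, then I'll measure the angles.

Call:
step_arm(rows=[[1,0.48,-0.13,0.46,0,0,0],[1,0.48,-0.13,0.44,0,0,0],[1,0.5,-0.14,0.42,0,0,0],[1,0.5,-0.14,0.4,0,0,0],[1,0,0,0,0,0,0]])

```text
t: 19.65
tcp_pos: [0.5919, 0.116, 0.1861]
tool_rot: [[0.263, 0.965, 0.0], [0.965, -0.263, -0.0], [-0.0, 0.0, -1.0]]
wrist_force: [3.0, -1.9, -6.3]
grip_width: 0.172
```

Run:
```python
from h import *
s=env.state();print(s['tcp_pos'],s['grip_width'],s['wrist_force'])
for n,o,w_,k in(('side',(255,180),(110,85),7),('top',(230,110),(190,160),3.7)):
    im=env.grab_frame(n)[:,:,::-1];cv2.imwrite(f'pics/{n}11f.png',im);im=im[o[1]:o[1]+w_[1],o[0]:o[0]+w_[0]]
    cv2.imwrite(f'pics/{n}11.png',cv2.convertScaleAbs(cv2.resize(im,None,fx=k,fy=k,interpolation=cv2.INTER_CUBIC),alpha=1.5))
```

```text
[0.59191735 0.1160132  0.18609939] 0.1724525229575126 [ 2.95142648 -1.94733219 -6.32853717]
```

View pics/side11.png

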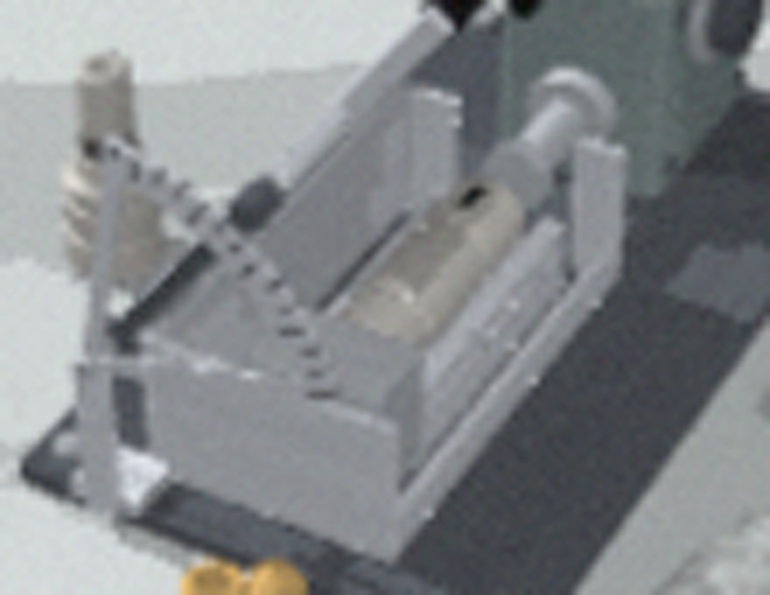

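View pics/top11.png

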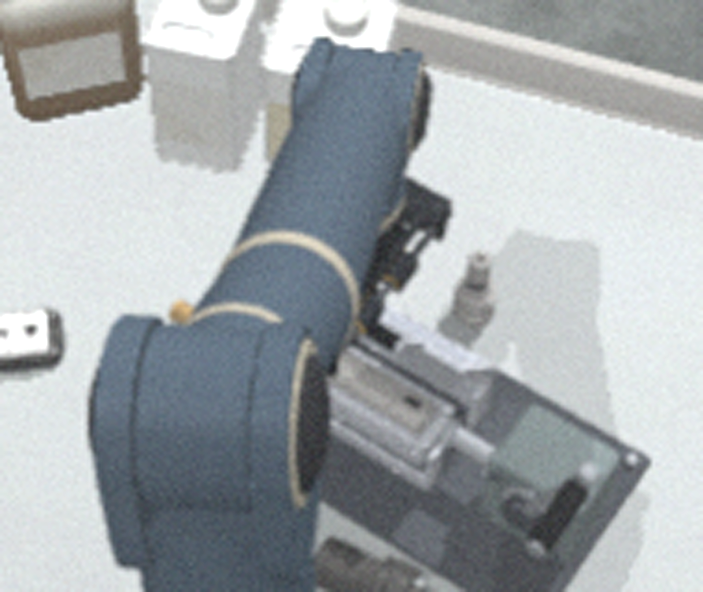

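Run:
```python
from h import *
d=np.load('pose.npz');R,O=d['R'],d['O'];w=lambda p:O+R@np.array(p)
f=lambda P:np.round((proj('side',P)-[255,180]+.5)*7-.5)
for q in(.85,.9,.94,1.0):
  pt=lambda r,y:w([.065-r*np.cos(q),y,.085+r*np.sin(q)])
  print(q,'hingeL',f([pt(0,.17)])[0],'FL',f([pt(.115,.17)])[0],'FR',f([pt(.115,-.03)])[0],'pin',f([pt(.115,.182)])[0],'armroot',f([pt(0,.182)])[0],'barL',f([pt(.17,.119)])[0])
def ang(uvz,y):
  o,dr=ray('side',((uvz[0]+.5)/7-.5+255,(uvz[1]+.5)/7-.5+180))
  o=R.T@(o-O);dr=R.T@dr;p=o+dr*(y-o[1])/dr[1];return p,np.arctan2(p[2]-.085,.065-p[0]),np.hypot(p[2]-.085,.065-p[0])
print('pin',ang((253,203),.182))
for c in((283,185),(290,172),(275,195),(290,190)):print(c,ang(c,.17))
s=env.state();t=np.array(s['tcp_pos']);l=R.T@(t-O);print('tcp local',l,'q from tcp', np.arctan2(l[2]+.0363-.085,.065-l[0]),np.hypot(l[2]+.0363-.085,.065-l[0]))
# sleeve left end bottom/top centre
for y in (.090,.110):
  print('sleeve end top',y,f([w([0,y,z]) for z in(.03,.045,.06)]).tolist(), 'right',f([w([0,y-.106,z]) for z in(.03,.045,.06)]).tolist())
```

```text
0.85 hingeL [137. 324.] FL [308. 198.] FR [562. -66.] pin [291. 216.] armroot [120. 342.] barL [471.  56.]
0.9 hingeL [137. 324.] FL [297. 186.] FR [552. -77.] pin [280. 204.] armroot [120. 342.] barL [454.  38.]
0.94 hingeL [137. 324.] FL [288. 176.] FR [544. -85.] pin [270. 195.] armroot [120. 342.] barL [441.  24.]
1.0 hingeL [137. 324.] FL [274. 163.] FR [531. -97.] pin [256. 181.] armroot [120. 342.] barL [420.   3.]
pin (array([0.00431802, 0.182     , 0.1716465 ]), np.float64(0.959842458822733), np.float64(0.1057824069359351))
(283, 185) (array([-0.00068601,  0.17      ,  0.17340212]), np.float64(0.9317667424456969), np.float64(0.11013440185221429))
(290, 172) (array([-0.00367187,  0.17      ,  0.18007022]), np.float64(0.9452418836832954), np.float64(0.11727818288360432))
(275, 195) (array([0.00270406, 0.17      , 0.16784225]), np.float64(0.9260274482238763), np.float64(0.10365144617699634))
(290, 190) (array([-0.00348332,  0.17      ,  0.17223352]), np.float64(0.9052333550088674), np.float64(0.11090379189365553))
tcp local [-0.0350775   0.0691657   0.18561599] q from tcp 0.939605016222101 0.16959214636487432
sleeve end top 0.09 [[392.0, 370.0], [392.0, 341.0], [392.0, 311.0]] right [[513.0, 228.0], [514.0, 199.0], [514.0, 171.0]]
sleeve end top 0.11 [[368.0, 399.0], [367.0, 369.0], [367.0, 340.0]] right [[491.0, 253.0], [492.0, 225.0], [493.0, 196.0]]
```

Run:
```python
from h import *
for n,(x,y,w_,h_),k in(('top',(310,190,60,50),12),('side',(295,185,60,60),10)):
    im=cv2.imread(f'pics/{n}11f.png')[y:y+h_,x:x+w_]
    cv2.imwrite(f'pics/{n}11s.png',cv2.convertScaleAbs(cv2.resize(im,None,fx=k,fy=k,interpolation=cv2.INTER_CUBIC),alpha=1.5))
```

```text
(no output)
```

View pics/top11s.png

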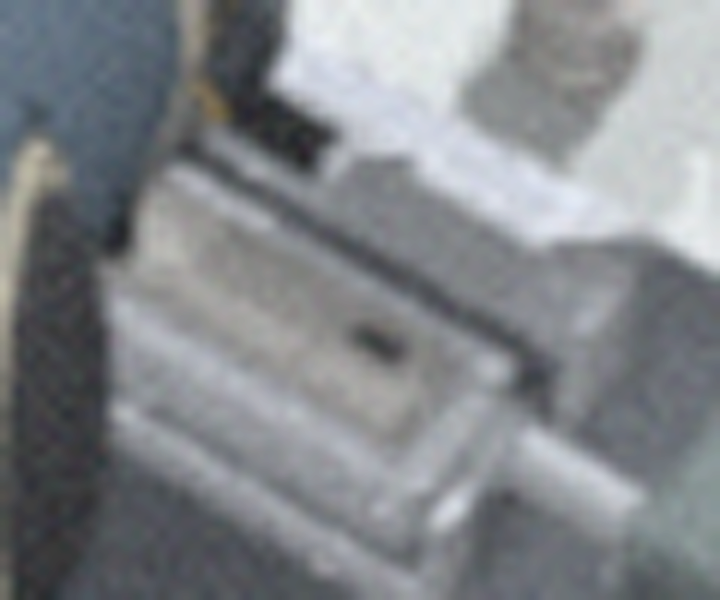

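View pics/side11s.png

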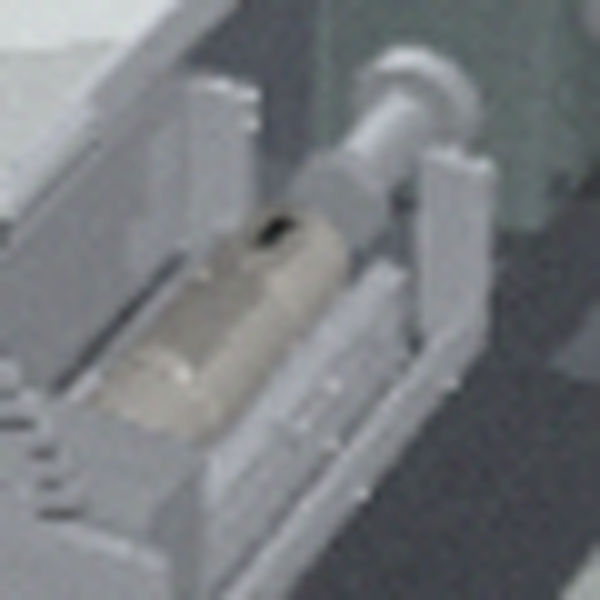

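Run:
```python
from h import *
d=np.load('pose.npz');R,O=d['R'],d['O']
S=lambda u,v:(295+(u+.5)/10-.5,185+(v+.5)/10-.5);T=lambda u,v:(310+(u+.5)/12-.5,190+(v+.5)/12-.5)
for nm,a,b in(('slot',(275,230),(380,342)),('end',(348,262),(402,450)),('endtop',(310,208),(440,395)),('wallFRcorner',(490,165),(480,480))):
  p,e=tri(S(*a),T(*b));print(nm,np.round(R.T@(p-O)*1e3,1),round(e*1e3,1))
```

```text
slot [ 0.6 20.3 70. ] 1.1
end [-14.7   0.7  50. ] 4.0
endtop [-0.  -1.9 63.1] 2.6
wallFRcorner [-34.7 -31.7  78.3] 15.7
```

The sleeve's near end triangulates to y≈0 mm. That fits home (expected 4 mm) and not the starting position (-16 mm). The guard is at 0.94 and the index at about 0.94. Handing in while still holding the bar.

Run:
```python
from plant import env
s=env.state();print(s['t'],s['grip_width'],s['wrist_force'],abs(s['joint_velocities']).max());print(env.finish_job())
```

```text
19.75 0.17073046147822662 [ 2.50839452 -1.35353106 -5.37247537] 0.00617699551619155
the job is handed in; nothing more can be done
None
```

I pulled the lever once to its stop with the guard shut and eased it back to rest. I then swung the guard up to the index mark and handed in at about 19.8 s, still holding the bar. No verdict is reported, so the results below are my own measurements.

- **Lever:** at the stop the upward force rose to 20 N and the hand's displacement matched 0.95 rad. I moved it back over about 3 s, staying well under the snap limit, and a later picture shows it back at rest.
- **Guard angle:** about 0.94 rad from the hand position. The index arm reads 0.93–0.96 rad depending on the method, so they agree within the 0.07 rad allowed. In the side view the guard edge lies along the arm.
- **Hold on the bar:** jaw opening 15 mm on the 16 mm bar, the wrist carrying about 5 N, and the arm nearly still at hand-in.
- **Sleeve:** its near end measures between y -2 and +1 mm, against about +4 mm expected at home and -16 mm before the stroke. I take it as home, but my error is about ±4 mm and the 53 mm limit puts that end at 0 mm, so this is the least certain check.
- **Other things on the bench:** I saw none of them shift in the pictures, but I did not measure them afterwards.

Two checks disagreed along the way:
- **First lever grasp:** the jaws shut on nothing. The pictures showed the fingertips about 25–28 mm higher than the stated tool geometry, so I lowered later grasps to match and both then held.
- **Press position:** individual base plate corners fitted only to within 5–10 mm. The lever grip and guard bar fitted to within 3 mm.

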